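# Open the terminal compartment of a climate controller

### The arm

A 6-joint arm with a two-finger parallel gripper is mounted at the origin on the work surface. World frame = base frame: x ahead of the robot, y to its left, z up, the work surface at z = 0. Lengths are in m, angles in rad, forces in N, time in s.
With the tool pointing down it reaches from about 0.25 to 0.725 m from the base axis. Payload 4 kg.
Tool frame: the origin (TCP) lies at the very end of the fingers, on their centre line; the grasp point (between the pads) lies 19 mm behind it; z points along the fingers, x is the direction in which the jaws open and shut, and the axes are right-handed (so a half turn about z gives the same grasp; the last joint's range is limited). The gripper opens to 85 mm and grips with 20 to 120 N. Pads are 22 mm wide; open, the fingers measure 114 mm over their backs; the gripper's body (76 mm by 85 mm) begins 54 mm behind the grasp point. The pads swing forward as they close: fully open they stand 13 mm farther back than shut.
Start: joints at [1.208, 0.241, 0.005, 1.335, 0, 1.571], TCP at [0.177, 0.467, 0.231] pointing down, gripper open.
Joint ranges: [-2.72, 2.72], [-1.05, 1.87], [-1.09, 1.28], [-1.99, 2.15], [-1.42, 1.44], [-3.14, 3.14]. Speed limits (rad/s): [2.79, 2.79, 3.14, 3.14, 3.14, 3.14].

### API

Orientations are given as a unit quaternion [w, x, y, z].
In Python, from workcell import arm, viewer, order gives the robot as it stands.
- The arm moves only by the tool step_arm, never from a script. Its argument "series" is a list of rows, each an object with "translation": the shift along the tool's x, y, z in units of 30 mm (1.0 is 30 mm), a list of three; "rot": the turn, a rotation vector about the tool's x, y, z in units of 5 degrees (1.0 is 5 degrees), a list of three; "hand": the opening, from 0 (shut) to 1 (fully open). In form: [{"translation": [tx, ty, tz], "rot": [rx, ry, rz], "hand": hand}, ...]. A call has 1 to 5 rows; each row shifts and turns the commanded pose from where the row before left it, along the tool's axes as they then stand; what a row does not reach is not made up. A row lasts 1/12 s, in which the tool goes at most 41.7 mm and 7.16 degrees, less where a joint would pass 70% of its speed; a pose out of reach is approached as far as the arm can. A call is refused whole if a number of a shift passes 1 or a number of a turn 1, either way. A call with a gripper value outside its range is refused whole. The fingers move at their own pace and stop on an object; "grip_force" is the grip in N (left out, the last holds). Time passes only in rows, so rows that do not move let the fingers close. It gives the time, the measured TCP pose, the force and the opening at its end, in the units of the state.
- arm.read_state(): the state, without advancing time (a new reading comes with each control period).
- viewer.camera(name): name is "scene" or "top" or "wrist"; returns a dict with "image" (384x512x3 uint8, red, green, blue), "mtx" (3x3 intrinsics, pixels), "xyz" and "attitude" of the camera in the world. Camera axes: x right, y down, z forward; pixel columns grow to the right and rows downward; lengths in m; the calibration is good to about 2 mm. A picture is of the moment at which its call begins. There is no depth.
- order.sign_off(): hands the job in, once; it reports no verdict.
Trained networks look in the newest picture that a camera, given by its name, has taken for a name from the list of things; names that differ only in an ending like _2 or _b are one class to them, and where a whole thing is asked for, a point or a joint stands for the part that bears it (a point fixed in the world has none). Each returns a list of dicts, best first, with "score" (0 to 1); they miss things now and then, are a little off and sometimes report something else, mostly with a low value. They report only what shows in the picture. A call takes as long as a camera call. They do not tell look-alikes from the thing itself.
- viewer.spot_in(camera, name): "xyz" ([x, y, z] in m, in the coordinates of the camera as it stood for that picture, good to about 4 mm: the middle of the surface that is visible of it).
- viewer.silhouettes(camera, name): "mask" (384x512 bool, what is visible of it).
- viewer.mark_of(camera, name): "xyz" ([x, y, z] in m, in the coordinates of the camera as it stood for that picture, good to about 4 mm: a listed point, or the origin of a listed thing).
The state is a dict: "clock": time; "joints": joint angles; "qd": joint speeds; "joint_torque": joint torques, N m; "ee_pos": TCP position; "tool_rot": TCP orientation; "contact_force": force on the tool from outside, world axes, zero at the start; "moment": the same for the moment, N m; "finger_gap": opening from 0.0 (shut) to 1.0 (fully open).
Only numpy, scipy, OpenCV 4.12 (cv2) and the standard library are available. Lean on these libraries where they do the work, as an engineer would, in place of code of your own. Each camera call takes 0.05 s, during which the arm holds its last target. There are 200 camera calls.

### The job

The climate controller lies on its back on the desk, ready to be wired. Press the snap tab of its terminal cover in with the fingertips and, keeping it in until the catch has let go, push the cover off its seat, away from the display half, until it stands on the desk completely clear of the controller. Nothing is to be gripped: the cover must not be lifted or tipped over, and the mug of tools, the mouse and the screwdriver stay where they are.

Things in the scene. Friction and masses are not known exactly. Their poses are not given: they have to be found in the camera images.
- controller: Wall climate controller on its back, does not move. Ivory display half 210 wide (y) x 165 long x 56 high (x -165 to 0), then the terminal tray under the cover (x 0 to 90, 30 high; side guides hold the cover down for its first 80 mm of travel). Origin: on the desk, mid-width, under the step between the halves. z up; x is the way the cover comes off; the desk is bare for 200 mm ahead.
- tab (a joint): Snap tab's travel straight down, m: 0 = out, latching the cover; 0.008 = fully in, on its stop. Spring: 3.5 N to start, 9 N fully in; it springs back when let go. Out, its two teeth block the cover (1.5 mm play). From 0.0055 in, the cover can slide; after 10 mm of slide it is past the catch and the tab may be let go.
- tab_top (a point): Centre of the snap tab's top: ivory block 30 (controller x) x 40 (y), three fine ribs, in an open notch in the middle of the cover's edge beside the display half, at x = 25 in the controller's frame. Out, its top is 51 above the desk, 11 above the cover's top, 5 below the display half's face; fully in, still 3 above the cover's top.
- cover: Dark navy plastic hood 93.5 long (x) x 192 wide (y), top 40 above the desk, walls 3; open below and towards the display half; loose, 0.13 to 0.25 kg, stands on the desk on its side and front walls. Origin: centre of its footprint, on the desk; seated it is at x = 48, y = 0 in the controller's frame, axes parallel; clear of the tray beyond x = 138. Notch for the tab: 46 wide, 41.5 deep.
- cover_rib (a point): Middle of the thumb rib's face that looks at the tab: upright rib 60 wide (y), 4 thick, 40 to 52 above the desk, on the cover's top at the inner end of the notch, 3 beyond the tab's end; the point is 46 above the desk, 5 mm towards the tab from the cover's origin. A fingertip holding the tab in and moving along controller +x meets this face and pushes the cover.
- mug: Navy mug, 82 in diameter, 95 high, with four screwdriver handles in it up to about 170 high; origin at the centre of its underside. Leave alone.
- mouse: Black computer mouse 104 x 62 x 36; origin at the centre of its underside. Leave alone.
- screwdriver: Red-handled screwdriver 190 long, lying; origin under its middle, x along it. Leave alone.
There are look-alikes about, which are no part of the job. What is shaped like the cover but green or orange is not meant.

How it is judged:
On the way, in this order (a step that is already met when the one before it is completed fails the run):
1. the snap tab is pressed in (at least 5 mm) while the cover is still at its seat (value of joint tab above 0.005 m and x of cover in the frame of controller below 0.056 m), for 0.05 s.
2. the cover is pushed off its seat, clear of the controller (x of cover in the frame of controller above 0.14 m), for 0.1 s.
At the end, for the whole second after the job is handed in: The cover stands upright and still on the desk (underside within 5 mm of it, tilt under 0.08 rad), at least 92 mm from its seat along the controller's x, so clear of the terminal tray, and the snap tab has sprung back out (under 1.5 mm) (x of cover in the frame of controller above 0.14 m and height (world z) of cover between -0.005 and 0.005 m and angle between cover's own z axis and vertical below 0.08 rad and linear speed of cover below 0.01 m/s and value of joint tab below 0.0015 m); the robot touches nothing.
It fails at once if the cover is lifted more than 12 mm off the desk, or tipped by more than 0.3 rad (height (world z) of cover above 0.012 m or angle between cover's own z axis and vertical above 0.3 rad).
It fails at once if the mug of tools is moved more than 15 mm or tipped (distance of mug from where it was at the start of the episode above 0.015 m or angle between mug's own z axis and vertical above 0.3 rad).
It fails at once if the mouse is moved more than 15 mm (distance of mouse from where it was at the start of the episode above 0.015 m).
It fails at once if the screwdriver is moved more than 15 mm (distance of screwdriver from where it was at the start of the episode above 0.015 m).
It also fails if it takes over 40 s, if anything falls off the work surface, if the arm or the gripper's body presses on something with over 40 N, if the wrist force passes 120 N, or if a joint passes its speed limit or range.

## Working session

There is one attempt and no reset: what is moved stays moved. The work goes in short steps, Python scripts to look and compute and a tool call to move; the robot and the scene stay as the last step left them, time stands still between calls to the robot, and variables do not carry over. Pictures are saved under pics/ and viewed, about 8 in all and at most 12, crops included, and the job is handed in when it is done.

Besides the shell and the picture viewer there is one more tool, called after "Emit:" in YAML: its name, and indented under it one key for each argument. step_arm: Moves the arm, as the interface text tells. Its arguments: {"type":"object","properties":{"series":{"type":"array","items":{"type":"object","properties":{"translation":{"type":"array","items":{"type":"number"}},"rot":{"type":"array","items":{"type":"number"}},"hand":{"type":"number"}}}},"grip_force":{"type":"number"}},"required":["series"]}

```bash
mkdir -p pics
cat > h.py <<'E'
import numpy as np, cv2
from scipy.spatial.transform import Rotation as R
from workcell import arm, viewer, order
def rot(a):
    a=np.array(a); return a if a.shape==(3,3) else R.from_quat(a[[1,2,3,0]]).as_matrix()
def world(c,p): return rot(c['attitude'])@np.array(p)+np.array(c['xyz'])
def pix(c,p):
    q=c['mtx']@(rot(c['attitude']).T@(np.array(p)-c['xyz'])); return q[:2]/q[2]
def plane(c,uv,z):
    d=rot(c['attitude'])@np.linalg.inv(c['mtx'])@np.array([uv[0],uv[1],1.]); return c['xyz']+d*(z-c['xyz'][2])/d[2]
def save(c,n): cv2.imwrite(f'pics/{n}.png',c['image'][:,:,::-1])
E
python3 - <<'E'
from h import *
np.set_printoptions(precision=4,suppress=True)
for n in('top','scene'):
    c=viewer.camera(n); save(c,n+'1'); print(n,c['xyz'],c['attitude'])
    for k in('controller','tab_top','cover','cover_rib','mug','mouse','screwdriver'):
        for d in viewer.mark_of(n,k)[:3]: w=world(c,d['xyz']); print(k,round(d['score'],2),w,pix(c,w))
print(arm.read_state())
E
```

```text
top [0.3508 0.0453 0.9796] [ 0.0676 -0.6944  0.7137 -0.0626]
controller 0.74 [0.5054 0.0663 0.001 ] [254.6477 198.2199]
controller 0.29 [ 0.5671  0.2829 -0.0023] [166.8278 176.2853]
cover 0.7 [ 0.3291  0.3495 -0.0023] [137.2287 275.0649]
cover 0.66 [ 0.3167 -0.2194  0.0009] [377.747  274.0124]
cover 0.65 [0.5552 0.0701 0.0012] [252.5959 178.2846]
cover_rib 0.92 [0.5507 0.0652 0.0505] [254.1185 175.8395]
cover_rib 0.68 [ 0.3111 -0.222   0.0509] [385.2532 277.1967]
cover_rib 0.66 [0.329  0.3386 0.0504] [134.7999 275.7354]
mug 0.66 [ 0.5263 -0.1574 -0.0004] [345.5486 187.3727]
mouse 0.65 [ 0.6747 -0.1215 -0.0001] [327.526  129.8694]
screwdriver 0.71 [0.5648 0.2794 0.0003] [168.0008 176.941 ]
scene [ 1.3339 -0.1209  0.6562] [-0.3535  0.697   0.5496 -0.2953]
controller 0.81 [ 0.5078  0.0602 -0.0016] [256.7648 208.5925]
tab_top 0.49 [0.5314 0.0631 0.0533] [259.6862 196.5339]
cover 0.92 [ 0.5497  0.0687 -0.0018] [263.883  218.0871]
cover 0.8 [ 0.3133 -0.2142  0.0017] [147.3253 181.8505]
cover 0.72 [0.3306 0.341  0.0038] [333.4998 158.2089]
cover_rib 0.83 [0.3244 0.3401 0.0474] [333.7098 144
[... 177 characters left out ...]
71]
mouse 0.74 [0.5469 0.0685 0.0474] [263.3754 201.7467]
mouse 0.63 [ 0.671  -0.1226  0.0057] [192.3187 263.2901]
mouse 0.26 [0.5557 0.0664 0.0005] [263.5476 218.9927]
screwdriver 0.59 [ 0.5707  0.2703 -0.0018] [342.6159 210.6738]
{'clock': 0.8, 'joints': array([1.208 , 0.2405, 0.005 , 1.3352, 0.    , 1.5708]), 'qd': array([ 0.0002,  0.0015,  0.0007, -0.002 ,  0.0002, -0.0008]), 'joint_torque': array([  0.0005, -37.2153,  25.2678,   0.0008,   0.    ,   0.    ]), 'ee_pos': array([0.1774, 0.4675, 0.2313]), 'tool_rot': array([-0.    ,  0.8231,  0.5679,  0.    ]), 'contact_force': array([ 0.1771,  1.2176, -0.6637]), 'moment': array([ 0.0028, -0.0525, -0.0698]), 'finger_gap': 1.0030861148264274}
```

View top.

Run:
```python
import cv2,numpy as np
a=cv2.imread('pics/top1.png');b=cv2.imread('pics/scene1.png')
a=cv2.resize(a[90:300,100:400],None,fx=2.6,fy=2.6,interpolation=3); cv2.imwrite('pics/top1c.png',a)
cv2.imwrite('pics/scene1c.png',cv2.resize(b,None,fx=1.5,fy=1.5,interpolation=3))
```

```text
(no output)
```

View pics/top1c.png

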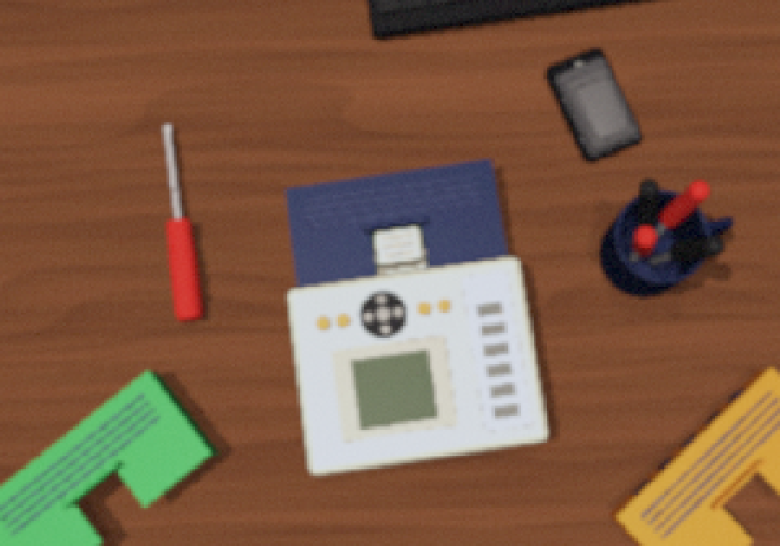

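View pics/scene1c.png

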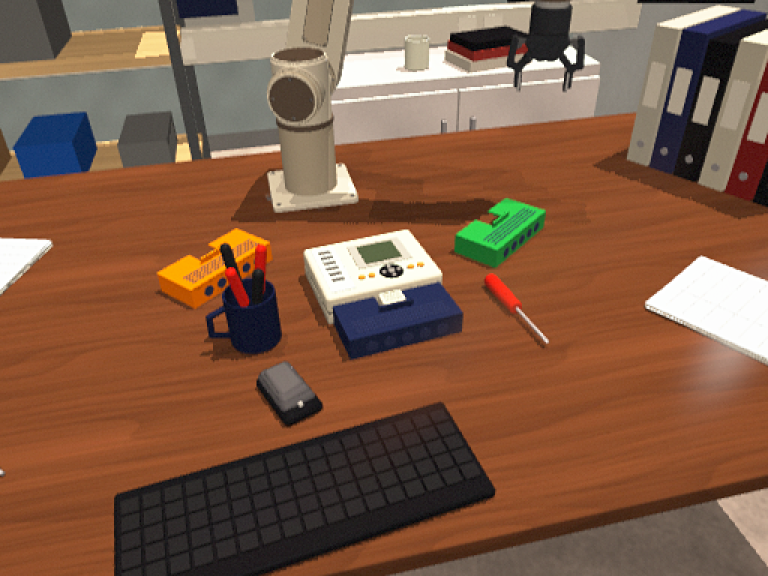

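Run:
```python
from h import *
np.set_printoptions(precision=4,suppress=True)
c=viewer.camera('top')
o=lambda u,v:(u/2.6+100-.3,v/2.6+90-.3)
P=[plane(c,o(*p),.056) for p in((290,292),(520,258),(548,438),(311,473))]
for p in P: print(p)
dy=(P[0]-P[1]+P[3]-P[2])[:2]; dx=(P[0]-P[3]+P[1]-P[2])[:2]
print('theta y,x',np.degrees(np.arctan2(-dy[0],dy[1])),np.degrees(np.arctan2(dx[1],dx[0])))
C=[plane(c,o(*p),.04) for p in((287,187),(492,160))]; print(C)
d=C[0]-C[1];print('theta cover',np.degrees(np.arctan2(-d[0],d[1])),np.linalg.norm(d))
print('tab',plane(c,o(398,243),.051), 'origin from display edge',(P[0]+P[1])/2,'cover front mid',sum(C)/2)
```

```text
[0.4907 0.1653 0.056 ]
[ 0.5156 -0.0396  0.056 ]
[ 0.3573 -0.0568  0.056 ]
[0.3331 0.1479 0.056 ]
theta y,x 6.826633723144205 6.256605806141133
[array([0.5907, 0.1698, 0.04  ]), array([ 0.6108, -0.0194,  0.04  ])]
theta cover 6.082645541730703 0.19020820221038748
tab [0.5332 0.0687 0.051 ] origin from display edge [0.5031 0.0628 0.056 ] cover front mid [0.6007 0.0752 0.04  ]
```

Emit:
step_arm:
  series:
    - {"translation": [0,0,0],"rot": [0,0,-1],"hand": 0}
    - {"translation": [0,0,0],"rot": [0,0,-1],"hand": 0}
    - {"translation": [0,0,0],"rot": [0,0,-1],"hand": 0}
    - {"translation": [0,0,0],"rot": [0,0,-1],"hand": 0}
    - {"translation": [0,0,0],"rot": [0,0,-1],"hand": 0}

```text
clock: 1.27
ee_pos: [0.1775, 0.4675, 0.2313]
tool_rot: [0.0, 0.679, 0.734, 0.0]
contact_force: [0.4, -0.6, -0.5]
finger_gap: 0.3
```

Emit:
step_arm:
  series:
    - {"translation": [-0.9,0.6,0],"rot": [0,0,-0.45],"hand": 0}
    - {"translation": [-0.97,0.68,0.2],"rot": [0,0,0],"hand": 0}
    - {"translation": [-0.97,0.68,0.2],"rot": [0,0,0],"hand": 0}
    - {"translation": [-0.97,0.68,0.2],"rot": [0,0,0],"hand": 0}
    - {"translation": [-0.97,0.68,0.2],"rot": [0,0,0],"hand": 0}

```text
clock: 1.68
ee_pos: [0.2923, 0.3342, 0.2072]
tool_rot: [0.0, 0.666, 0.746, 0.0]
contact_force: [1.1, 0.2, -0.2]
finger_gap: 0.001
```

Emit:
step_arm:
  series:
    - {"translation": [-0.97,0.68,0.2],"rot": [0,0,0],"hand": 0}
    - {"translation": [-0.97,0.68,0.2],"rot": [0,0,0],"hand": 0}
    - {"translation": [-0.97,0.68,0.2],"rot": [0,0,0],"hand": 0}
    - {"translation": [-0.97,0.68,0.2],"rot": [0,0,0],"hand": 0}
    - {"translation": [-0.97,0.68,0.2],"rot": [0,0,0],"hand": 0}

```text
clock: 2.1
ee_pos: [0.4103, 0.2008, 0.1773]
tool_rot: [0.0, 0.666, 0.746, 0.0]
contact_force: [-0.1, 0.4, -0.4]
finger_gap: -0.004
```

Emit:
step_arm:
  series:
    - {"translation": [-0.97,0.7,0.2],"rot": [0,0,0],"hand": 0}
    - {"translation": [-0.97,0.7,0.2],"rot": [0,0,0],"hand": 0}
    - {"translation": [-0.97,0.7,0.2],"rot": [0,0,0],"hand": 0}
    - {"translation": [-0.97,0.7,0.2],"rot": [0,0,0],"hand": 0}
    - {"translation": [-0.97,0.7,0.2],"rot": [0,0,0],"hand": 0}

```text
clock: 2.52
ee_pos: [0.5311, 0.0679, 0.1471]
tool_rot: [0.0, 0.666, 0.746, 0.0]
contact_force: [0.6, 0.8, 0.1]
finger_gap: 0.001
```

Run:
```python
from h import *
np.set_printoptions(precision=4,suppress=True)
c=viewer.camera('wrist'); save(c,'w1'); print(c['xyz'])
s=arm.read_state(); print(s['ee_pos'],s['joints'],s['contact_force'])
for k in('tab_top','cover_rib','cover','controller'):
    for d in viewer.mark_of('wrist',k)[:2]: w=world(c,d['xyz']); print(k,round(d['score'],2),w,pix(c,w))
print('tcp pix',pix(c,s['ee_pos']))
a=np.radians(6.4);ex=np.array([np.cos(a),np.sin(a)])
for x,z in((10,51),(25,51),(40,51),(43,52)): print(x,pix(c,[*(np.array([.505,.064])+ex*x/1000),z/1000]))
```

```text
[0.4545 0.0579 0.2901]
[0.5351 0.0632 0.1458] [ 0.1199  0.3656 -0.05    1.1524 -0.0043  0.0128] [ 4.931  -1.4566 -0.1404]
tab_top 0.59 [0.5305 0.0593 0.051 ] [247.3025 192.0394]
cover 0.82 [ 0.5527  0.0647 -0.0003] [252.2138 198.7991]
controller 0.9 [ 0.5027  0.0618 -0.0045] [254.9987 143.3673]
tcp pix [249.0148 261.3114]
10 [257.3484 172.7593]
25 [257.3399 192.2629]
40 [257.3318 211.0803]
43 [257.3324 215.2467]
```

View pics/w1.png

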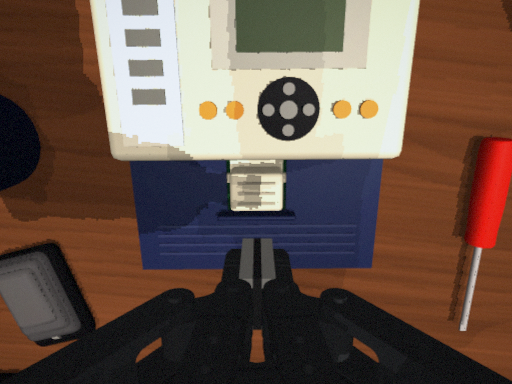

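Emit:
step_arm:
  series:
    - {"translation": [0.14,-0.16,0.8],"rot": [0,0,0],"hand": 0}
    - {"translation": [0,0,0.9],"rot": [0,0,0],"hand": 0}
    - {"translation": [0,0,0.8],"rot": [0,0,0],"hand": 0}
    - {"translation": [0,0,0.25],"rot": [0,0,0],"hand": 0}
    - {"translation": [0,0,0],"rot": [0,0,0],"hand": 0}

```text
clock: 3.18
ee_pos: [0.5221, 0.0741, 0.0631]
tool_rot: [-0.002, 0.665, 0.747, -0.002]
contact_force: [-0.3, 0.3, -0.4]
finger_gap: -0.003
```

Emit:
step_arm:
  series:
    - {"translation": [0,0,0],"rot": [0,0,0],"hand": 0}
    - {"translation": [0,0,0],"rot": [0,0,0],"hand": 0}

```text
clock: 3.35
ee_pos: [0.5259, 0.0739, 0.0666]
tool_rot: [0.001, 0.666, 0.746, 0.001]
contact_force: [0.1, -0.6, 0.3]
finger_gap: 0.001
```

Run:
```python
from h import *
c=viewer.camera('wrist'); save(c,'w2')
s=arm.read_state(); print(s['clock'],s['ee_pos'],s['contact_force'])
a=np.radians(6.4);ex=np.array([np.cos(a),np.sin(a)])
for x,z in((10,51),(25,51),(40,51),(43,52)): print(x,pix(c,[*(np.array([.505,.064])+ex*x/1000),z/1000]))
```

```text
3.4 [0.5261434  0.07373781 0.06668967] [-0.3770743   0.20611451  0.60566216]
10 [244.89486457 220.27468305]
25 [245.16933631 246.93270792]
40 [245.42998343 272.24801896]
43 [245.4208274  278.17872386]
```

View pics/w2.png

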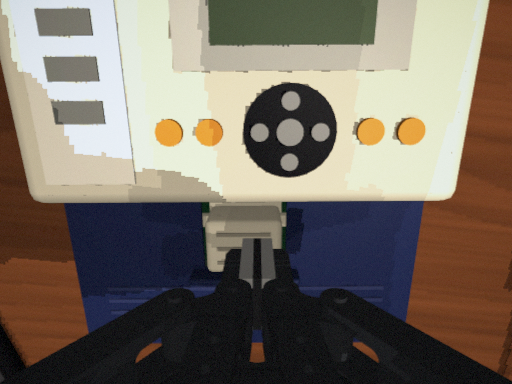

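Emit:
step_arm:
  series:
    - {"translation": [-0.12,0.05,0],"rot": [0,0,0],"hand": 0}
    - {"translation": [-0.12,0.05,0.2],"rot": [0,0,0],"hand": 0}
    - {"translation": [0,0,0.2],"rot": [0,0,0],"hand": 0}
    - {"translation": [0,0,0],"rot": [0,0,0],"hand": 0}
    - {"translation": [0,0,0],"rot": [0,0,0],"hand": 0}

```text
clock: 3.82
ee_pos: [0.5279, 0.066, 0.0521]
tool_rot: [-0.001, 0.666, 0.746, -0.001]
contact_force: [-0.4, -0.3, 0.3]
finger_gap: 0.001
```

Emit:
step_arm:
  series:
    - {"translation": [0,0,0.1],"rot": [0,0,0],"hand": 0}
    - {"translation": [0,0,0.1],"rot": [0,0,0],"hand": 0}
    - {"translation": [0,0,0.1],"rot": [0,0,0],"hand": 0}
    - {"translation": [0,0,0.05],"rot": [0,0,0],"hand": 0}
    - {"translation": [0,0,0],"rot": [0,0,0],"hand": 0}

```text
clock: 4.23
ee_pos: [0.5288, 0.0663, 0.0431]
tool_rot: [0.0, 0.666, 0.746, 0.0]
contact_force: [-2.6, -1.3, 9.5]
finger_gap: 0.003
```

Emit:
step_arm:
  series:
    - {"translation": [0,0,0],"rot": [0,0,0],"hand": 0}
    - {"translation": [0,0,0],"rot": [0,0,0],"hand": 0}

```text
clock: 4.4
ee_pos: [0.5288, 0.0663, 0.0433]
tool_rot: [0.0, 0.666, 0.746, 0.0]
contact_force: [-2.3, -0.7, 8.2]
finger_gap: -0.001
```

Emit:
step_arm:
  series:
    - {"translation": [0,0.1,0],"rot": [0,0,0],"hand": 0}
    - {"translation": [0,0.1,0],"rot": [0,0,0],"hand": 0}
    - {"translation": [0,0.1,0],"rot": [0,0,0],"hand": 0}
    - {"translation": [0,0.1,0],"rot": [0,0,0],"hand": 0}
    - {"translation": [0,0.1,0],"rot": [0,0,0],"hand": 0}

```text
clock: 4.82
ee_pos: [0.5392, 0.0676, 0.0427]
tool_rot: [-0.003, 0.666, 0.746, -0.003]
contact_force: [-13.3, -1.2, 16.8]
finger_gap: 0.007
```

Emit:
step_arm:
  series:
    - {"translation": [0,0.1,0],"rot": [0,0,0],"hand": 0}
    - {"translation": [0,0.1,0],"rot": [0,0,0],"hand": 0}
    - {"translation": [0,0.1,0],"rot": [0,0,0],"hand": 0}

```text
clock: 5.07
ee_pos: [0.5475, 0.0686, 0.0426]
tool_rot: [-0.003, 0.666, 0.746, -0.003]
contact_force: [-12.3, -1.8, 14.8]
finger_gap: 0.0
```

Emit:
step_arm:
  series:
    - {"translation": [0,0.12,0],"rot": [0,0,0],"hand": 0}
    - {"translation": [0,0.12,-0.03],"rot": [0,0,0],"hand": 0}
    - {"translation": [0,0.12,-0.03],"rot": [0,0,0],"hand": 0}
    - {"translation": [0,0.12,0],"rot": [0,0,0],"hand": 0}
    - {"translation": [0,0.12,0],"rot": [0,0,0],"hand": 0}

```text
clock: 5.48
ee_pos: [0.5701, 0.0711, 0.0436]
tool_rot: [-0.0, 0.666, 0.746, -0.0]
contact_force: [-1.2, -0.7, 0.1]
finger_gap: 0.002
```

Run:
```python
from h import *
c=viewer.camera('wrist'); save(c,'w3')
s=arm.read_state(); print(s['clock'],s['ee_pos'],s['contact_force'])
```

```text
5.5333 [0.57117003 0.0712175  0.04367847] [-0.44435886  0.17721639 -0.7029957 ]
```

View pics/w3.png

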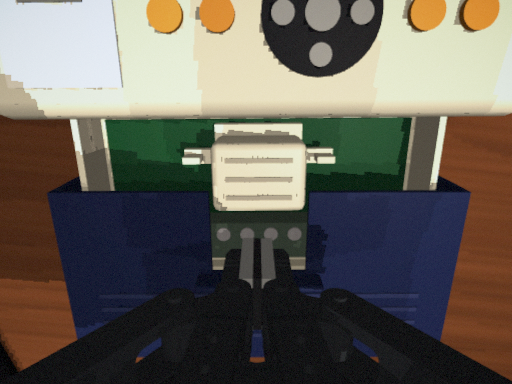

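Emit:
step_arm:
  series:
    - {"translation": [0,0.15,0],"rot": [0,0,0],"hand": 0}
    - {"translation": [0,0.15,0],"rot": [0,0,0],"hand": 0}
    - {"translation": [0,0.15,0],"rot": [0,0,0],"hand": 0}
    - {"translation": [0,0.15,0],"rot": [0,0,0],"hand": 0}
    - {"translation": [0,0.15,0],"rot": [0,0,0],"hand": 0}

```text
clock: 5.95
ee_pos: [0.5932, 0.0737, 0.044]
tool_rot: [0.0, 0.666, 0.746, 0.0]
contact_force: [-1.5, -0.6, 0.1]
finger_gap: 0.001
```

Emit:
step_arm:
  series:
    - {"translation": [0,0.15,0],"rot": [0,0,0],"hand": 0}
    - {"translation": [0,0.15,0],"rot": [0,0,0],"hand": 0}
    - {"translation": [0,0.15,0],"rot": [0,0,0],"hand": 0}
    - {"translation": [0,0.15,0],"rot": [0,0,0],"hand": 0}
    - {"translation": [0,0.15,0],"rot": [0,0,0],"hand": 0}

```text
clock: 6.37
ee_pos: [0.6154, 0.0762, 0.0441]
tool_rot: [-0.0, 0.666, 0.746, -0.0]
contact_force: [-0.3, -0.3, -0.3]
finger_gap: 0.0
```

Emit:
step_arm:
  series:
    - {"translation": [0,0.15,0],"rot": [0,0,0],"hand": 0}
    - {"translation": [0,0.15,0],"rot": [0,0,0],"hand": 0}
    - {"translation": [0,0.15,0],"rot": [0,0,0],"hand": 0}
    - {"translation": [0,0.15,0],"rot": [0,0,0],"hand": 0}
    - {"translation": [0,0.15,0],"rot": [0,0,0],"hand": 0}

```text
clock: 6.78
ee_pos: [0.6378, 0.0787, 0.0441]
tool_rot: [-0.0, 0.666, 0.746, -0.0]
contact_force: [-0.8, -0.6, -0.8]
finger_gap: -0.001
```

Emit:
step_arm:
  series:
    - {"translation": [0,0.1,0],"rot": [0,0,0],"hand": 0}
    - {"translation": [0,0.05,0],"rot": [0,0,0],"hand": 0}
    - {"translation": [0,0,0],"rot": [0,0,0],"hand": 0}
    - {"translation": [0,0,0],"rot": [0,0,0],"hand": 0}

```text
clock: 7.12
ee_pos: [0.6423, 0.0792, 0.0442]
tool_rot: [0.0, 0.666, 0.746, 0.0]
contact_force: [-0.5, -0.2, 0.8]
finger_gap: -0.0
```

Run:
```python
from h import *
c=viewer.camera('wrist'); save(c,'w4')
s=arm.read_state(); print(s['clock'],s['ee_pos'],s['contact_force'])
for d in viewer.mark_of('wrist','cover')[:2]: print(d['score'],world(c,d['xyz']))
d=s['ee_pos'][:2]-[.505,.064]; print('xc,yc',d@[.9938,.1115],d@[-.1115,.9938])
```

```text
7.1667 [0.64222464 0.07921697 0.04428634] [ 0.19527678 -0.24903149  0.24310724]
xc,yc 0.1380705367721014 -0.00017791766648347465
```

View pics/w4.png

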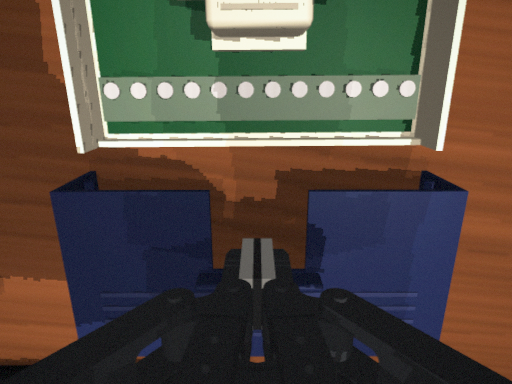

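Run:
```python
from h import *
c=viewer.camera('wrist')
for uv,z in(((257,191),.04),((257,146),.03),((257,269),.052)):
    d=plane(c,uv,z)[:2]-[.505,.064]; print(uv,d@[.9938,.1115])
```

```text
(257, 191) 0.107016784917032
(257, 146) 0.08794790218385913
(257, 269) 0.1404701392060383
```

Emit:
step_arm:
  series:
    - {"translation": [0,-0.15,0],"rot": [0,0,0],"hand": 0}
    - {"translation": [0,-0.15,0],"rot": [0,0,0],"hand": 0}
    - {"translation": [0,0,-0.3],"rot": [0,0,0],"hand": 0}
    - {"translation": [0,0,-0.8],"rot": [0,0,0],"hand": 0}
    - {"translation": [0,0,-1],"rot": [0,0,0],"hand": 0}

```text
clock: 7.68
ee_pos: [0.6305, 0.0779, 0.1058]
tool_rot: [-0.002, 0.666, 0.746, -0.002]
contact_force: [0.4, 0.2, -0.2]
finger_gap: 0.001
```

Emit:
step_arm:
  series:
    - {"translation": [0,-0.5,-1],"rot": [0,0,0],"hand": 0}
    - {"translation": [0,-1,-0.5],"rot": [0,0,0],"hand": 0}
    - {"translation": [0,-1,0],"rot": [0,0,0],"hand": 0}
    - {"translation": [0,-1,0],"rot": [0,0,0],"hand": 0}
    - {"translation": [0,0,0],"rot": [0,0,0],"hand": 0}

```text
clock: 8.1
ee_pos: [0.5211, 0.0655, 0.1521]
tool_rot: [-0.002, 0.666, 0.746, -0.003]
contact_force: [-0.9, 0.3, -1.4]
finger_gap: -0.001
```

Run:
```python
from h import *
c=viewer.camera('scene')
for n in('scene','wrist'):
    c=viewer.camera(n); save(c,n+'5')
    for k in('cover','mug','mouse','screwdriver','tab_top'):
        for d in viewer.mark_of(n,k)[:1]:
            w=world(c,d['xyz']); e=w[:2]-[.505,.064]; print(n,k,round(d['score'],2),w.round(4),'xc',(e@[.9938,.1115]).round(4))
s=arm.read_state(); print(s['clock'],s['ee_pos'],s['contact_force'])
a=cv2.imread('pics/scene5.png');b=cv2.imread('pics/wrist5.png')
cv2.imwrite('pics/both5.png',cv2.resize(np.hstack([a,b]),(800,300),interpolation=cv2.INTER_AREA))
```

```text
scene cover 0.95 [6.561e-01 7.890e-02 6.000e-04] xc 0.1519
scene mug 0.71 [ 0.5247 -0.1613 -0.0025] xc -0.0055
scene mouse 0.97 [ 0.6729 -0.1232  0.005 ] xc 0.146
scene screwdriver 0.72 [ 0.5676  0.2716 -0.0013] xc 0.0854
scene tab_top 0.75 [0.5328 0.0646 0.0526] xc 0.0277
wrist mug 0.86 [ 0.5234 -0.1608  0.0014] xc -0.0068
wrist mouse 0.86 [ 0.6742 -0.1217  0.0039] xc 0.1474
wrist screwdriver 0.86 [5.685e-01 2.751e-01 3.000e-04] xc 0.0867
wrist tab_top 0.55 [ 0.5028  0.0706 -0.0051] xc -0.0014
8.75 [0.52871423 0.06636863 0.15182879] [ 0.4836931   0.67146359 -0.54934849]
```

View pics/both5.png

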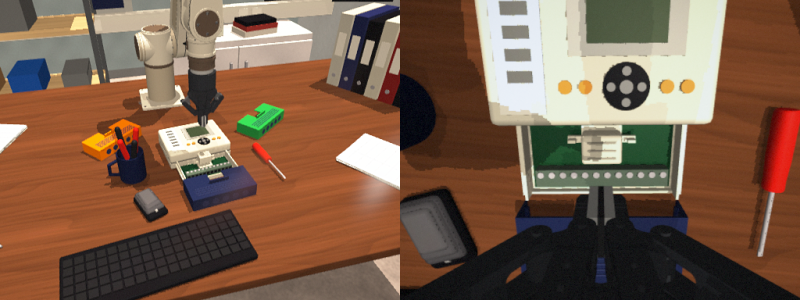

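The cover stands flat and clear of the tray, the tab is out, and the arm is free of everything.

```bash
python3 -c "
from h import *
print(order.sign_off())"
```

```text
the job is handed in; nothing more can be done
None
```

The terminal cover is off its seat and standing on the desk clear of the controller. I handed the job in at about 8.8 s.

**What I did:** With the gripper shut, I pressed the snap tab about 7.5 mm in (about 8 N spring force). Holding it in, I moved along controller +x so the fingertips met the thumb rib and carried the cover about 105 mm. I then backed off a few millimetres and lifted away.

**Last checks:**
- **Cover position:** it is at about x = 0.152–0.154 m in the controller's frame, where above 0.14 m is needed. It stands flat, with its underside within 1 mm of the desk.
- **Snap tab:** the pictures show it sprung back out.
- **Mug, mouse and screwdriver:** they read within a few mm of where they started, which is within the networks' noise.
- **Contact force:** it reads about zero at the end. The highest reading I saw was about 21 N, while sliding over the tab.

**One disagreement:** in the final wrist view the network put the tab top about 30 mm off and at desk height, with a score of 0.55. The scene camera's report and both pictures contradicted it, so I discarded it.

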